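# Ratchet the kit turntable round to the loudspeaker

## Robot

A 6-joint arm with a two-finger parallel gripper is mounted at the origin on the work surface. World frame = base frame: x ahead of the robot, y to its left, z up, the work surface at z = 0. Lengths are in m, angles in rad, forces in N, time in s.
With the tool pointing down it reaches from about 0.35 to 0.975 m from the base axis. Payload 7.1 kg.
Tool frame: the origin (TCP) lies midway between the tips of the shut fingers; the grasp point (between the pads) lies 19 mm behind it; z points along the fingers, x is the direction in which the jaws open and shut, and the axes are right-handed (so a half turn about z gives the same grasp; the last joint's range is limited). The gripper opens to 88 mm and grips with 3 to 60 N. Pads are 20 mm wide; open, the fingers measure 115 mm over their backs; the gripper's body (75 mm by 178 mm) begins 61 mm behind the grasp point.
Start: joints at [-0.019, 0.423, 1.63, -0, 1.089, -0.019], TCP at [0.625, 0, 0.223] pointing down, gripper open.
Joint ranges: [-3, 3], [-0.9, 2.11], [0.09, 2.58], [-1.31, 4.45], [0.11, 2.69], [-2.54, 2.54]. Speed limits (rad/s): [2.39, 2.39, 3.01, 3.14, 3.14, 3.14].

## Interface

Orientations are given as a unit quaternion [w, x, y, z].
In Python, from station import move_pose, movel, movej, command_gripper, wait, inverse_kinematics, read_camera, camera_info, MotionError, job_done, get_time, get_joint_pos, get_qvel, get_effort, get_tcp_pos, get_ee_rot, get_ft_force, get_ft_torque, get_grip_width gives the robot as it stands. Calls block until the motion is done:
- move_pose(position, orientation): joint-space move of the TCP to a pose.
- movel(position, frame=None, v=0.15, until_force=None): straight line of the TCP; frame=None keeps the orientation; v is the mean speed in m/s. With until_force (N) it stops when the force on the tool has changed by that much, and returns True; else False.
- movej(angles): joint-space move.
- command_gripper(opening): opening from 0.0 (shut) to 1.0 (fully open); the grip force is fixed at half the most; returns when the fingers have stopped.
- wait(seconds).
- inverse_kinematics(position, orientation): joint angles nearest the present ones, or None.
- read_camera(name): name is "scene" or "side" or "wrist"; returns the picture (480x640x3 uint8, red, green, blue); there is no depth.
- camera_info(name): a dict with "intrinsics" (3x3 intrinsics, pixels), "dist" ([k1, k2, p1, p2, k3] as OpenCV has them; the pictures are not rectified), "T" (4x4, takes a point from camera to world coordinates); the wrist camera has in their place "tool_from_camera" (4x4, takes a point from camera to tool coordinates, whose origin is the TCP and whose axes are the tool frame's). Camera axes: x right, y up, looking along -z (the intrinsics and any distortion apply to the point x, -y, -z); pixel columns grow to the right and rows downward; lengths in m; the calibration is good to about 2 mm. A picture is of the moment at which its call begins: read the wrist's pose just before it. camera_info takes no time and is no camera call.
A pose or a line that the arm cannot do raises MotionError and nothing moves.
- job_done(): hands the job in, once; it reports no verdict.
Readings, each from a call of its own:
- get_time(): time.
- get_joint_pos(): joint angles.
- get_qvel(): joint speeds.
- get_effort(): joint torques, N m.
- get_tcp_pos(): TCP position.
- get_ee_rot(): TCP orientation.
- get_ft_force(): force on the tool from outside, world axes, zero at the start.
- get_ft_torque(): the same for the moment, N m.
- get_grip_width(): opening from 0.0 (shut) to 1.0 (fully open).
Only numpy, scipy, OpenCV 4.12 (cv2) and the standard library are available. Lean on these libraries where they do the work, as an engineer would, in place of code of your own. Each camera call takes 0.05 s, during which the arm holds its last target. There are 200 camera calls.

## Task

Work the lever of the ratchet turntable, one tooth per stroke, until the nest holding the loudspeaker stands at the fixed steel pointer, then leave it there. Push only on the lever: do not turn the table itself or touch the parts lying on it. It turns one way only (counter-clockwise from above), so stop at the right tooth.

Things in the scene. Friction and masses are not known exactly. Their poses are not given: they have to be found in the camera images.
- turntable: Aluminium disc, 208 mm across, top 44 mm up, on a 15-tooth steel ratchet wheel 244 mm across. Five nests 72 degrees apart carry different parts, fixed, none over 75 mm up. Origin on the turning axis at bench level; x axis points to the loudspeaker, z up. Stiff, stays where left. A full lever stroke turns it one tooth, 24 degrees, counter-clockwise; the first may turn it 0 to 28.
- loudspeaker (a point): Top centre of the loudspeaker on the turntable (round, 52 mm across, dark rim, pale cone, black dome), 68 mm from the turning axis, 64 mm above the bench. It starts 28 to 110 degrees short of the pointer; full strokes end on tooth positions, one of them exactly at the pointer. A spare one like it lies loose on the bench and is not meant.
- work_spot (a point): Where the loudspeaker's centre has to be: point on the disc's top face, 68 mm from the turning axis, 44 mm above the bench, on the line of the fixed steel pointer, which stands outside the disc opposite the lever, 56 mm high, and points at the turning axis. Fixed; x axis points from the turning axis to the pointer, z up.
- handle (a point): Top centre of the lever's upright black round handle: 18 mm thick, 34 to 125 mm above the bench, 172 mm from the turning axis, about which it swings. x axis points out from that axis, y the way to push, z up. Stroke 28 degrees between stops, from 14 degrees before to 14 past the line opposite the pointer, 4 to 7 N. A spring returns it; let it go back to rest before the next stroke.

How it is judged:
At the end, for the whole second after the job is handed in: The loudspeaker on the turntable is within 13 mm (about 11 degrees) of the work spot at the pointer and the turntable is at rest (horizontal distance between loudspeaker and work_spot below 0.013 m and angular speed of turntable below 0.05 rad/s); the robot touches nothing.
It fails at once if the robot pushes on the turntable itself or on the parts on it (over 2 N) (contact force between any of the fingers, the arm and turntable above 2 N).
It also fails if it takes over 45 s, if anything falls off the work surface, if the arm or the gripper's body presses on something with over 40 N, if the wrist force passes 120 N, or if a joint passes its speed limit or range.

## Working session

There is one attempt and no reset: what is moved stays moved. The work goes in short steps, each a Python script; the robot and the scene stay as the last script left them, time stands still between calls to the robot, and variables do not carry over. Pictures are saved under pics/ and viewed, about 8 in all and at most 12, crops included, and the job is handed in when it is done.

```bash
mkdir -p pics
python3 - <<'E'
from station import *
import cv2
for n in ("scene","side"):
    cv2.imwrite(f"pics/{n}0.png",read_camera(n)[:,:,::-1]); i=camera_info(n); print(n,i["intrinsics"],i["dist"],i["T"])
print(get_time())
E
```

```text
scene [[436.94236581   0.         319.63239149]
 [  0.         436.94236581 234.75302014]
 [  0.           0.           1.        ]] [0.02267484 0.         0.         0.         0.        ] [[-0.83347617 -0.45003312  0.32060516  0.84365865]
 [ 0.55239828 -0.69247428  0.46404257  0.33997347]
 [ 0.01317631  0.56387016  0.82575833  0.6193763 ]
 [ 0.          0.          0.          1.        ]]
side [[528.82452607   0.         315.54556802]
 [  0.         528.82452607 237.63883953]
 [  0.           0.           1.        ]] [-0.08491658  0.          0.          0.          0.        ] [[-0.97706273  0.09961067 -0.1882183   0.51085072]
 [-0.21273379 -0.49653715  0.84154334  0.57157528]
 [-0.00963068  0.86228103  0.5063385   0.41668064]
 [ 0.          0.          0.          1.        ]]
0.1
```

View pics/scene0.png

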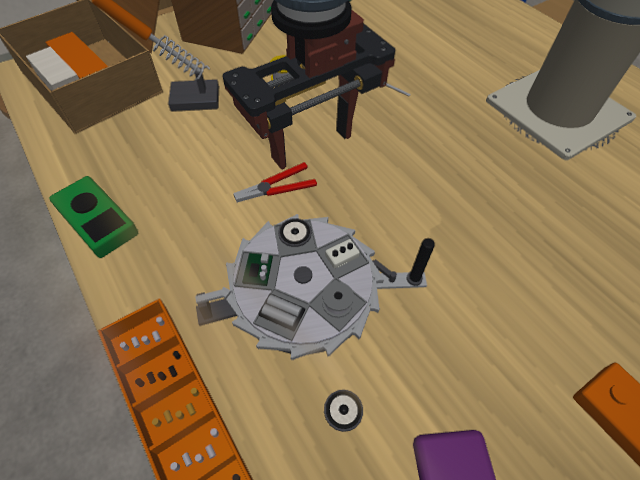

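View pics/side0.png

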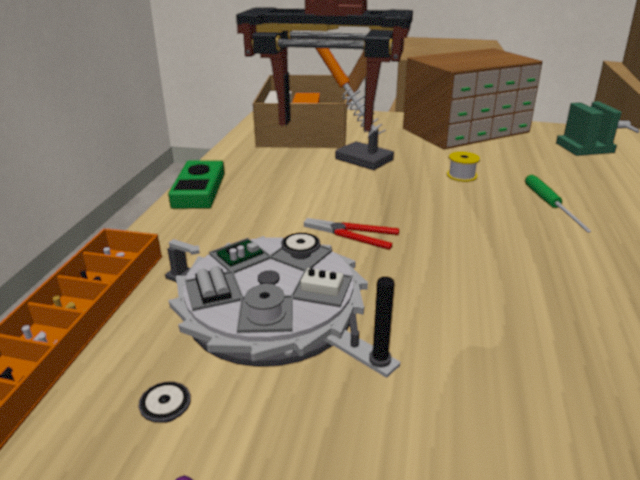

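Scene: hub (303,275), loudspeaker (295,231), handle top (428,243), pointer tip near (230,294). Side: handle top (385,283), loudspeaker (301,242), pointer (185,246).

```bash
cat > h.py <<'E'
from station import *
import numpy as np, cv2
def ray(n,px,z):
    i=camera_info(n); T=np.array(i["T"])
    u=cv2.undistortPoints(np.array([[px]],float),np.array(i["intrinsics"]),np.array(i["dist"]))[0,0]
    d=T[:3,:3]@[u[0],-u[1],-1]; return T[:3,3]+d*(z-T[2,3])/d[2]
def proj(n,p):
    i=camera_info(n); T=np.array(i["T"]); q=T[:3,:3].T@(np.array(p)-T[:3,3])
    return cv2.projectPoints(np.array([[q[0],-q[1],-q[2]]]),np.zeros(3),np.zeros(3),np.array(i["intrinsics"]),np.array(i["dist"]))[0][0,0]
E
python3 - <<'E'
from h import *
for n,d in dict(scene=dict(hub=(303,275,.047),spk=(295,231,.064),hnd=(428,243,.125),ptr=(230,294,.056)),side=dict(hub=(268,277,.047),spk=(301,242,.064),hnd=(385,283,.125),ptr=(197,248,.056))).items():
    r={k:ray(n,v[:2],v[2]) for k,v in d.items()}; c=r["hub"]
    for k,p in r.items(): e=p-c; print(n,k,p.round(4),round(float(np.hypot(*e[:2])),4),np.degrees(np.arctan2(e[1],e[0])).round(1))
a=cv2.imread("pics/scene0.png")[205:365,190:440]; b=cv2.imread("pics/side0.png")[225:385,155:405]
cv2.imwrite("pics/crop0.png",np.vstack([cv2.resize(x,None,fx=1.85*1,fy=1.85,interpolation=cv2.INTER_CUBIC) for x in(a,b)]))
E
```

```text
scene hub [0.6824 0.0654 0.047 ] 0.0 0.0
scene spk [0.6561 0.0012 0.064 ] 0.0693 -112.3
scene hnd [0.536  0.1535 0.125 ] 0.1709 149.0
scene ptr [0.7883 0.039  0.056 ] 0.1092 -14.0
side hub [0.6852 0.062  0.047 ] 0.0 0.0
side spk [6.581e-01 1.000e-04 6.400e-02] 0.0676 -113.7
side hnd [0.5365 0.157  0.125 ] 0.1765 147.4
side ptr [0.792  0.0291 0.056 ] 0.1117 -17.1
```

View pics/crop0.png

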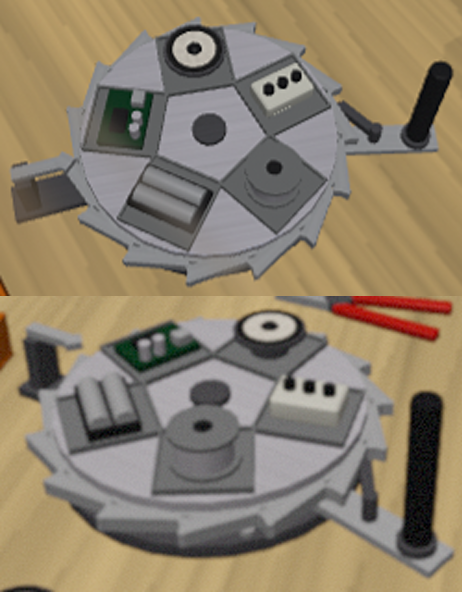

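```bash
cat >> h.py <<'E'
from scipy.spatial.transform import Rotation as R
C=np.array([.684,.0637]); Z=.08
def pose(phi,z=Z,s=1):
    a=np.radians(phi); r=np.array([np.cos(a),np.sin(a),0]); t=np.array([-r[1],r[0],0])
    q=R.from_matrix(np.column_stack([-s*r,s*t,[0,0,-1]])).as_quat()[[3,0,1,2]]
    return np.r_[C+.172*r[:2],z],q
def stroke(s,v=.12,lim=14):
    for phi in (138,146,154,162,168,174):
        p,q=pose(phi,s=s); hit=movel(p,q,v=v if phi<160 else .06,until_force=lim)
        f=get_ft_force(); e=get_tcp_pos()[:2]-C
        print(phi,hit,np.round(f,1),"tool ang",np.degrees(np.arctan2(e[1],e[0])).round(1),round(get_time(),2))
        if hit: break
def back(s,phi0=128):
    for phi in (150,phi0): movel(*pose(phi,s=s),v=.2)
def shot(name):
    cv2.imwrite(name,np.hstack([cv2.resize(read_camera("scene")[205:365,190:440,::-1],None,fx=1.6,fy=1.6),cv2.resize(read_camera("side")[225:385,155:405,::-1],None,fx=1.6,fy=1.6)]))
E
python3 - <<'E'
from h import *
q0=get_joint_pos(); best=None
for s in (1,-1):
    j=[inverse_kinematics(*pose(p,s=s)) for p in (128,150,178)]
    print(s,[None if k is None else np.round(k,2) for k in j])
    if all(k is not None for k in j):
        m=max(abs(k[5]) for k in j)
        if best is None or m<best[0]: best=(m,s)
s=best[1]; print(s)
command_gripper(0)
move_pose(*pose(128,.2,s)); movel(pose(128,s=s)[0],v=.2); print(get_time())
stroke(s); back(s); wait(.4); shot("pics/s1.png"); print(get_time())
E
```

```text
1 [array([ 0.31,  0.59,  1.74, -0.  ,  0.81,  1.22]), array([ 0.25,  0.53,  1.87, -0.  ,  0.74,  0.77]), array([ 0.11,  0.49,  1.95, -0.  ,  0.7 ,  0.15])]
-1 [array([ 0.31,  0.59,  1.74, -0.  ,  0.81, -1.92]), array([ 0.25,  0.53,  1.87, -0.  ,  0.74, -2.37]), None]
1
3.325
138 False [ 1.  -0.3  0.7] tool ang 137.6 3.73
146 False [-0.2  2.4  1.4] tool ang 145.6 4.08
154 False [0.3 2.5 1.6] tool ang 153.7 4.42
162 False [1.5 3.  2.1] tool ang 161.7 4.97
168 False [2.8 3.7 1. ] tool ang 167.9 5.42
174 True [ 0.1 12.7  1.2] tool ang 170.3 5.68
7.25
```

View pics/s1.png

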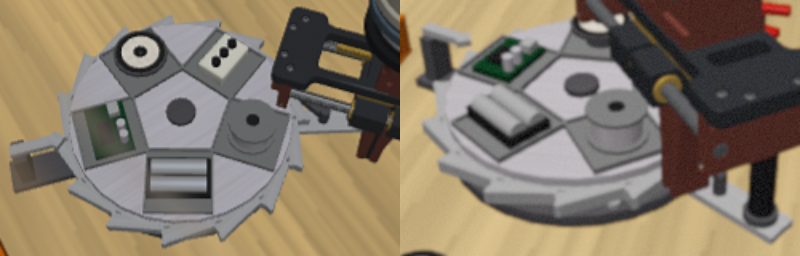

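After stroke 1 the loudspeaker is at about (140,52) in the left crop, i.e. scene (277.5,237.5). The handle is back near rest.

```bash
cat >> h.py <<'E'
def ang(x,y):
    e=ray("scene",(190+x/1.6,205+y/1.6),.064)[:2]-C; print("r",np.hypot(*e).round(4),"ang",np.degrees(np.arctan2(e[1],e[0])).round(1))
E
python3 - <<'E'
from h import *
ang((295-190)*1.6,(231-205)*1.6); ang(140,52)
for a in range(-26,-9,4): print(a,proj("scene",np.r_[C+.109*np.array([np.cos(np.radians(a)),np.sin(np.radians(a))]),.056]).round(1))
p=ray("scene",(206,297),.056)[:2];e=p-C;print("ptr outer",np.hypot(*e),np.degrees(np.arctan2(e[1],e[0])))
E
```

```text
r 0.0684 ang -114.1
r 0.0667 ang -89.2
-26 [226.7 279.9]
-22 [226.9 284.5]
-18 [227.5 289.1]
-14 [228.5 293.6]
-10 [229.9 298.2]
ptr outer 0.14024077854325157 -16.16674258826163
```

First stroke turned it 25°. The remaining angle is about 73°, which is 3 teeth. I'll do two more strokes, then check.

Run:
```python
from h import *
for k in range(2):
    stroke(1); back(1); wait(.5)
shot("pics/s3.png"); print(get_time())
```

```text
138 False [-0.5  0.7 -0.3] tool ang 137.9 7.65
146 False [ 0.2  1.7 -0.8] tool ang 145.7 8.0
154 False [0.8 2.2 0.2] tool ang 153.7 8.35
162 False [ 1.9  2.8 -1.5] tool ang 161.8 8.9
168 False [ 2.3  3.  -0.7] tool ang 167.9 9.35
174 True [-0.3 13.7 -0.2] tool ang 170.3 9.61
138 False [ 0.3 -0.3 -0. ] tool ang 137.9 11.57
146 False [-0.1  2.6 -0.5] tool ang 145.7 11.93
154 False [ 0.4  1.9 -1.5] tool ang 153.7 12.28
162 False [ 1.7  3.4 -0.8] tool ang 161.8 12.82
168 False [ 3.3  1.8 -0.8] tool ang 167.9 13.28
174 True [-0.3 12.9  0.6] tool ang 170.3 13.53
15.2
```

View pics/s3.png

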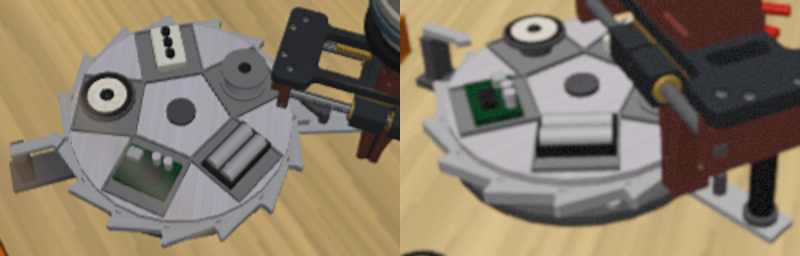

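The loudspeaker is now at (107,95) in the left crop, one tooth short of the pointer. I'll do one last stroke and retreat clear.

Run:
```python
from h import *
ang(107,95)
stroke(1); back(1); p,q=pose(122); movel(np.r_[p[:2],.2],q); wait(.5)
shot("pics/s4.png"); print(get_time(),get_tcp_pos(),get_ft_force())
```

```text
r 0.0656 ang -39.9
138 False [ 1.3 -0.3 -0. ] tool ang 137.9 15.6
146 False [-0.3  2.7 -0.5] tool ang 145.7 15.95
154 False [ 1.   1.8 -0.8] tool ang 153.7 16.3
162 False [ 1.3  3.2 -0.7] tool ang 161.8 16.85
168 False [ 2.7  2.5 -0.5] tool ang 167.9 17.3
174 True [ 0.7 12.7  1.4] tool ang 170.3 17.56
20.1833 [0.5928669  0.20956753 0.19995852] [ 8.51561552e-01  6.61632224e-03 -2.41711175e-04]
```

View pics/s4.png

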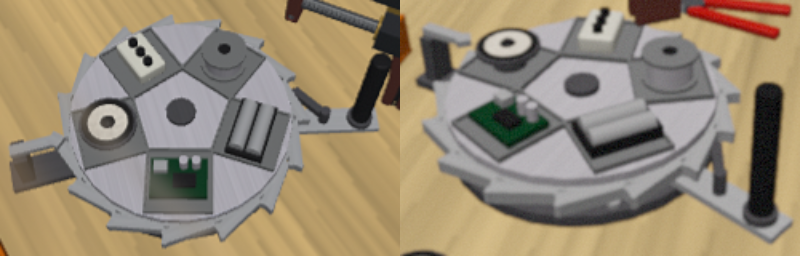

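```bash
python3 - <<'E'
from h import *
ang(108,123)
def a(n,px,z):
    e=ray(n,px,z)[:2]-C; print(n,px,np.hypot(*e).round(4),np.degrees(np.arctan2(e[1],e[0])).round(1))
a("side",(155+(508-400)/1.6,225+43/1.6),.064)
a("side",(155+(468-400)/1.6,225+40/1.6),.056)
for x,y in((65,141),(15,150),(40,146)): a("scene",(190+x/1.6,205+y/1.6),.056)
a("scene",(190+378/1.6,205+62/1.6),.125); a("side",(155+(768-400)/1.6,225+88/1.6),.125)
E
python3 -c "
import cv2;a=cv2.imread('pics/s4.png');cv2.imwrite('pics/s4c.png',cv2.resize(a[60:220,0:200],None,fx=3,fy=3,interpolation=2))"
```

```text
r 0.0656 ang -14.3
side (222.5, 251.875) 0.069 -17.1
side (197.5, 250.0) 0.1096 -15.9
scene (230.625, 293.125) 0.106 -13.9
scene (199.375, 298.75) 0.1495 -16.2
scene (215.0, 296.25) 0.128 -15.0
scene (426.25, 243.75) 0.1706 148.4
side (385.0, 280.0) 0.1715 149.0
```

View pics/s4c.png

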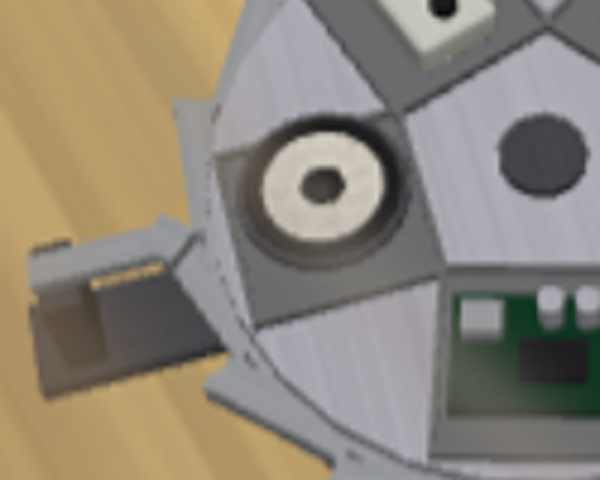

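The loudspeaker (-14 to -17°) and the pointer (-14 to -16°) agree in both cameras. I'm handing in.

```bash
python3 -c "
from station import *
job_done(); print(get_time())"
```

```text
the job is handed in; nothing more can be done
the job is handed in; nothing more can be done
```

The loudspeaker's nest now stands at the pointer, and I handed the job in. It took four full lever strokes with the shut fingers. Each one ended on the stop, with the handle springing back before the next.

- **Rotation:** the loudspeaker went from about -114° to -89° on the first stroke. It was at -40° after the third and about -15° after the fourth, which fits 24° per tooth.
- **Final position:** the scene camera puts the loudspeaker at -14.3°, the side camera at -17.1°. The pointer measures -14° to -16° in both. The two cameras differ by about 3°, or 3 to 4 mm, well inside the 13 mm limit.
- **State at hand-in:** the handle was at rest (about 148.5°) and the arm was clear, raised to 0.20 m. The force reading was about 0.9 N, the same as the sensor noise. The robot's clock read about 20 s shortly before hand-in, against the 45 s limit.
- **Not checked:** I did not measure the table's angular speed separately. It was not being pushed and is described as staying where it is left.

No check failed.

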